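Tip a transmitter module out of its foam and lay it back-up on the test stand

ROBOT

A 6-joint arm with a two-finger parallel gripper is mounted at the origin on the work surface. World frame = base frame: x ahead of the robot, y to its left, z up, the work surface at z = 0. Lengths are in m, angles in rad, forces in N, time in s.
With the tool pointing down it reaches from about 0.3 to 0.825 m from the base axis. Payload 5.4 kg.
Tool frame: the origin (TCP) lies between the finger pads; the fingertips stand tip_extent ahead of it and the grasp point (between the pads) lies 3 mm ahead of it (tip_extent is the distance from the TCP to the fingertips, in m); z points along the fingers, y is the line along which they close (so a half turn about z gives the same grasp; the last joint's range is limited). The gripper opens to 92 mm and grips with 3 to 60 N. Pads are 20 mm wide; open, the fingers measure 128 mm over their backs; the gripper's body (75 mm by 189 mm) begins 69 mm behind the grasp point.
Start: joints at [0.934, 0.158, 1.597, -0, 1.386, -0.21], TCP at [0.238, 0.523, 0.237] pointing down, gripper open.
Joint ranges: [-2.91, 2.91], [-0.94, 2.29], [0.18, 2.7], [-1.29, 4.43], [0.17, 2.64], [-3, 3]. Speed limits (rad/s): [2.57, 2.57, 3.14, 3.14, 3.14, 3.14].

INTERFACE

Orientations are given as a rotation vector (axis times angle).
In Python, from plant import read_state, snapshot, camera_info, job_done, cut_out, tip_extent gives the robot as it stands. The module is installed in compiled form; this text tells all that it offers.
- The arm moves only by the tool servo_tool, never from a script. Its arguments are lists of equal length, an entry for each row: "xyz": the shift along the tool's x, y, z in mm, a list of three; "angular": the turn, a rotation vector about the tool's x, y, z in rad, a list of three. In form: {"xyz": [[tx, ty, tz], ...], "angular": [[wx, wy, wz], ...]}. A call has 1 to 10 rows; each row shifts and turns the commanded pose from where the row before left it, along the tool's axes as they then stand; what a row does not reach is not made up. A row lasts 1/12 s, in which the tool goes at most 41.7 mm and 7.16 degrees, less where a joint would pass 70% of its speed; a pose out of reach is approached as far as the arm can. A call with a gripper value outside its range is refused whole. "grip" is the opening in per cent of the stroke, from 0 (shut) to 100 (fully open), set as the call begins (left out, the last holds). The fingers move at their own pace and stop on an object; "squeeze" is the grip in N (left out, the last holds). Time passes only in rows, so rows that do not move let the fingers close. It gives the time, the measured TCP pose, the force, the opening and the grip force at its end, in the units of the state.
- read_state(): the state, without advancing time (a new reading comes with each control period).
- snapshot(name): name is "side" or "top" or "wrist"; returns (picture, depth): 384x512x3 uint8, blue, green, red; 384x512 float32, m along the optical axis (not along the pixel's ray), 0 where there is no reading.
- camera_info(name): a dict with "fov_y" (degrees; the focal length in pixels is half the picture's height over the tangent of half this angle, whatever the lens; pixels are square), "cx", "cy" (the principal point, pixels), "position" and "attitude" of the camera in the world. Camera axes: x right, y up, looking along -z (the intrinsics and any distortion apply to the point x, -y, -z); pixel columns grow to the right and rows downward; lengths in m; the calibration is good to about 2 mm. A picture is of the moment at which its call begins: read the wrist's pose just before it. camera_info takes no time and is no camera call; for the wrist camera it gives the pose at the moment of the call.
- job_done(): hands the job in; it is judged then, once.
Trained networks look in the newest picture that a camera, given by its name, has taken for a name from the list of things; names that differ only in an ending like _2 or _b are one class to them, and where a whole thing is asked for, a point or a joint stands for the part that bears it (a point fixed in the world has none). Each returns a list of dicts, best first, with "p" (0 to 1); they miss things now and then, are a little off and sometimes report something else, mostly with a low value. They report only what shows in the picture. A call takes as long as a camera call. They do not tell look-alikes from the thing itself.
- cut_out(camera, thing): "region" (384x512 bool, what is visible of it) and "rect" ([centre column, centre row, width, height] in pixels, round what is visible of it).
The state is a dict: "time_s": time; "joint_pos": joint angles; "dq": joint speeds; "joint_efforts": joint torques, N m; "tool_pos": TCP position; "tool_rot": TCP orientation; "contact_force": force on the tool from outside, world axes, zero at the start; "wrist_torque": the same for the moment, N m; "gripper_width": finger opening in m; "finger_force": force on a finger pad.
Only numpy, scipy, OpenCV 4.12 (cv2) and the standard library are available. Lean on these libraries where they do the work, as an engineer would, in place of code of your own. Each camera call takes 0.05 s, during which the arm holds its last target. There are 200 camera calls.

TASK

Take the grey electronics module out of its tight foam cutout in the carry case by its connector end: raise that end first, so that the module swings up with its orange tail still down in the cutout, rather than pulling it out flat. Turn it over and lay it gently, display down and test contacts up, squarely in the middle of the black pad of the test stand, with its connector overhanging the orange-marked end. Let go of it, and leave the two other parts in the case, the plug beside the stand, the multimeter and the screwdriver where they are.

Things in the scene. Friction and masses are not known exactly. Their poses are not given: they have to be found in the camera images.
- module: Loose module, 180 g: grey box 52 (x) by 84 (y) by 30 mm (z), orange band at its +y end (tail). Origin: box centre, 39 mm above the bench at the start. +z: black display face, up at the start; -z: back with green board and brass contacts. On its -y end, on the centre line: neck 13 mm thick to y = -61 mm, knurled ring 20 mm thick to -75, tip to -79. Can stand on its flat tail end.
- ring (a point): Centre of the knurled connector ring on the module (68 mm from the box centre, on its -y axis); the natural place to pinch, across its 20 mm diameter.
- tail (a point): Centre of the module's flat tail face (42 mm from the box centre, on its +y axis).
- case: Carry case base without lid, fixed, 212 (x) by 242 (y) by 52 mm high, black shell with dark foam over a blue layer. Origin under its centre, z up. Foam top 50 mm above the bench, shell rim 52 mm.
- cutout (a point): Centre of the cutout's floor, 24 mm above the bench; axes as the case's. Cutout 55 (x) by 87 (y) mm, 26 mm deep: the module has 1.5 mm all round, its connector to -y, and stands 4 mm proud of the foam. Walled at +y (tail) and both x sides; at -y open over its full width to the finger well, whose floor is 12 mm lower.
- well (a point): Middle of the edge where cutout and finger well meet, at the well's floor, 12 mm above the bench. The well, for fingers either side of the connector, is 100 mm wide (x: 50 mm either side of this point) and runs 70 mm from here to -y.
- stand: Bench test stand, fixed: aluminium base plate 130 (x) by 150 (y) by 8 mm, and on it a dark block with a flat black rubber pad on top, 60 (x) by 92 mm (y), 60 mm above the bench. Origin under its centre, z up. An orange stripe marks the pad's +y end, which the module's connector must overhang.
- pad (a point): Centre of the pad's top, 60 mm above the bench; axes as the stand's.
- adaptor: Loose brass adaptor, 32 mm diameter, 52 mm tall, standing in a round cutout of the case, its top 76 mm above the bench; origin under its centre. Leave alone.
- puck: Loose round steel sensor, 50 mm diameter, 40 mm tall, in another round cutout of the case, top 64 mm above the bench; origin under its centre. Leave alone.
- plug: Loose steel blanking plug, 28 mm diameter, 26 mm tall, standing on the bench beside the stand; origin under its centre. Leave alone.
- meter: Yellow handheld multimeter lying on the bench, 85 by 170 by 36 mm; origin under its centre. Leave alone.
- screwdriver: Screwdriver lying on the bench, 190 mm long. Leave alone.
Mind the look-alikes: they are no part of the job. What is shaped like the module but brown or purple is not meant.

How it is judged:
On the way:
1. the connector end is raised first: the module leans at 20 degrees or more with its tail still down inside the cutout (angle between module's own z axis and vertical between 0.35 and 1.9 rad and height (world z) of ring above 0.07 m and height (world z) of tail below 0.046 m and horizontal distance between tail and cutout below 0.05 m).
At the end, for the whole second after the job is handed in: The module rests flat on the stand's pad with its display down and test contacts up (level to about 6 degrees), box centre within 12 mm of the pad's middle, along the pad to within 10 degrees, connector overhanging the orange end, at rest and released (angle between module's own z axis and vertical above 3.04 rad and horizontal distance between module and pad below 0.012 m and angle between the y axis of module and the y axis of stand, either way round below 0.18 rad and y of ring in the frame of stand above 0.04 m and z of module in the frame of pad between 0.012 and 0.018 m and linear speed of module below 0.02 m/s and angular speed of module below 0.1 rad/s); the robot touches nothing.
It fails at once if the module falls or is flung down: it moves faster than 0.4 m/s close above the stand or low over the bench (linear speed of module above 0.4 m/s and (height (world z) of module below 0.065 m or (z of module in the frame of pad below 0.06 m and horizontal distance between module and pad below 0.08 m))).
It fails at once if one of the two other parts in the case, the plug, the multimeter or the screwdriver is shifted by more than 20 mm (distance of any of adaptor, puck, plug, meter, screwdriver from where it was at the start of the episode above 0.02 m).
It also fails if it takes over 64 s, if anything falls off the work surface, if the arm or the gripper's body presses on something with over 40 N, if the wrist force passes 120 N, or if a joint passes its speed limit or range.

## Working session

There is one attempt and no reset: what is moved stays moved. The work goes in short steps, Python scripts to look and compute and a tool call to move; the robot and the scene stay as the last step left them, time stands still between calls to the robot, and variables do not carry over. Pictures are saved under pics/ and viewed, at most 14 in all, crops included, and the job is handed in when it is done.

Besides the shell and the picture viewer there is one more tool, called after "Request:" as name(argument=value, ...) on one line, values as JSON. servo_tool: Moves the arm, as the interface text tells. Its arguments: {"type":"object","properties":{"xyz":{"type":"array","items":{"type":"array","items":{"type":"number"}}},"angular":{"type":"array","items":{"type":"array","items":{"type":"number"}}},"grip":{"type":"number"},"squeeze":{"type":"number"}},"required":["xyz","angular"]}

```bash
mkdir -p pics; cat > h.py <<'E'
import numpy as np, cv2
from scipy.spatial.transform import Rotation as R
from plant import *
def rot(a):
    a=np.array(a,float)
    return a if a.shape==(3,3) else (R.from_rotvec(a).as_matrix() if a.size==3 else R.from_quat(a).as_matrix())
def cloud(name,depth,ci=None):
    ci=ci or camera_info(name); f=192/np.tan(np.radians(ci['fov_y'])/2)
    v,u=np.mgrid[0:384,0:512]; 
    p=np.stack([(u-ci['cx'])/f*depth,-(v-ci['cy'])/f*depth,-depth],-1)
    return p@rot(ci['attitude']).T+np.array(ci['position'])
E
python3 - <<'E'
from h import *
s=read_state(); print({k:np.round(v,3) for k,v in s.items()}, tip_extent)
for n in('top','side'):
    p,d=snapshot(n); print(n,camera_info(n)); cv2.imwrite(f'pics/{n}0.png',p); np.save(n+'_d.npy',d)
    P=cloud(n,d)
    for t in('module','case','stand','adaptor','puck','plug','meter'):
        for o in cut_out(n,t)[:3]:
            m=o['region']&(d>0); q=P[m]
            print(t,round(o['p'],2),np.round(o['rect']),np.round(np.median(q,0),3) if len(q) else None)
a=[cv2.imread(f'pics/{n}0.png') for n in('top','side')]
cv2.imwrite('pics/both.png',cv2.resize(np.vstack(a),None,fx=.78,fy=.78) if 0 else a[0])
E
```

```text
{'time_s': np.float64(0.0), 'joint_pos': array([ 0.934,  0.159,  1.598,  0.   ,  1.386, -0.21 ]), 'dq': array([-0.001,  0.001, -0.001, -0.001, -0.   ,  0.002]), 'joint_efforts': array([ 1.0000e-03, -3.8558e+01, -3.2210e+01,  7.0000e-02,  3.8000e-02,
       -0.0000e+00]), 'tool_pos': array([0.238, 0.523, 0.236]), 'tool_rot': array([-6.65e-01, -3.07e+00,  3.00e-03]), 'contact_force': array([-0.256,  0.877,  1.532]), 'wrist_torque': array([ 0.021, -0.009,  0.009]), 'finger_force': np.float64(0.0), 'gripper_width': np.float64(0.091)} 0.022
top {'fov_y': 49.71868783336288, 'cx': 257.75352453144944, 'cy': 193.3087024475406, 'position': array([ 0.36560495, -0.03221043,  1.35793904]), 'attitude': array([ 0.10154378, -0.09277882, -1.59221003])}
module 0.91 [121. 156.  29.  36.] [0.654 0.419 0.031]
module 0.75 [192. 183.  33.  19.] [0.572 0.191 0.055]
module 0.66 [166. 250.  34.  25.] [0.365 0.268 0.031]
case 0.83 [201. 175.  92.  85.] [0.601 0.139 0.051]
stand 0.88 [303. 184.  55.  52.] [ 0.561 -0.173  0.012]
adaptor 0.4 [228. 156.   5.   6.] [0.641 0.067 0.066]
puck 0.77 [193. 150.  14.  13.] [0.672 0.176 0.06 ]
plug 0.59 [308. 155.   8.   6.] [ 0.658 -0.191  0.023]
meter 0.82 [427. 195.  59.  43.] [ 0.516 -0.565  0.039]
side {'fov_y': 52.540303575701486, 'cx': 259.4107505584294, 'cy': 186.7254930142409, 'position': array([ 0.05409898, -0.78857196,  0.98049686]), 'attitude': array([ 0.75677493, -0.21816621, -0.52995648])}
module 0.79 [237. 153.  23.  20.] [0.57  0.176 0.052]
module 0.79 [228. 123.  22.  19.] [0.65  0.409 0.026]
module 0.66 [197. 202.  26.  39.] [0.346 0.046 0.027]
case 0.96 [251. 160.  76.  63.] [0.594 0.117 0.048]
stand 0.84 [294. 224.  53.  48.] [ 0.553 -0.199  0.01 ]
puck 0.48 [264. 143.  12.   8.] [0.668 0.166 0.06 ]
plug 0.55 [320. 214.   9.   9.] [ 0.659 -0.197  0.012]
meter 0.72 [373. 335.  75.  66.] [ 0.51  -0.582  0.035]
```

View pics/top0.png

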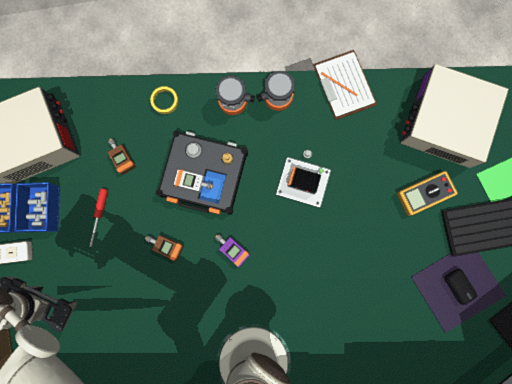

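View pics/side0.png

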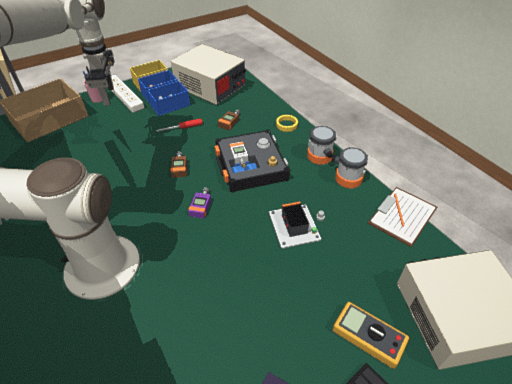

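The grey module sits in the case at top (188,181) and side (238,150). Its orange tail is on the left and its connector points right over the blue well at (208,186). The look-alikes are brown at top (120,157) and (167,247), and purple at (233,250). Only the one in the case is grey with an orange tail, so that is the one meant. The stand is at (303,182), with its orange stripe on the left, which is the world +y side.

```bash
python3 - <<'E'
from h import *
d=np.load('top_d.npy'); P=cloud('top',d)
im=cv2.imread('pics/top0.png')
def rect(mask,n):
    q=P[mask][:,:2]; c,s,a=cv2.minAreaRect((q*1000).astype(np.float32)); print(n,len(q),np.round(c),np.round(s),round(a,1),np.round(P[mask][:,2].mean(),3))
snapshot('top')
for t in('module','case','stand','pad'):
    for o in cut_out('top',t)[:3]:
        m=o['region']&(d>0); q=P[m]
        if len(q)<20: continue
        print(t,round(o['p'],2)); 
        for lo,hi in((.04,.047),(.047,.054),(.054,.07),(.003,.02)):
            mm=m&(P[...,2]>lo)&(P[...,2]<hi)
            if mm.sum()>15: rect(mm,(lo,hi))
s=read_state(); print(rot(s['tool_rot']).round(3)); ci=camera_info('wrist'); print(ci); T=rot(s['tool_rot']); print('cam in tool',T.T@(ci['position']-s['tool_pos']),(T.T@rot(ci['attitude'])).round(3))
a=cv2.resize(im[120:225,150:340],None,fx=4,fy=4,interpolation=cv2.INTER_CUBIC); cv2.imwrite('pics/crop.png',a)
E
```

```text
module 0.93
(0.003, 0.02) 28 [379.  74.] [59. 83.] 9.4 0.011
module 0.68
(0.003, 0.02) 82 [670. 433.] [124.  64.] 30.6 0.011
module 0.67
(0.04, 0.047) 32 [580. 162.] [66. 72.] 9.1 0.045
(0.047, 0.054) 147 [572. 181.] [120.  54.] 72.7 0.052
(0.054, 0.07) 312 [571. 182.] [113.  54.] 71.5 0.057
case 0.89
(0.04, 0.047) 191 [600. 148.] [237. 233.] 73.2 0.045
(0.047, 0.054) 2748 [602. 152.] [248. 231.] 74.3 0.051
(0.054, 0.07) 723 [600. 152.] [246. 228.] 74.9 0.056
(0.003, 0.02) 567 [592. 139.] [222. 232.] 67.5 0.013
stand 0.7
(0.054, 0.07) 558 [ 568. -175.] [93. 61.] 71.8 0.061
(0.003, 0.02) 1033 [ 567. -175.] [145. 128.] 71.9 0.01
stand 0.34
(0.003, 0.02) 30 [512. 487.] [25. 84.] 81.2 0.017
pad 0.67
(0.054, 0.07) 558 [ 568. -175.] [93. 61.] 71.8 0.061
(0.003, 0.02) 1132 [ 568. -175.] [151. 132.] 71.8 0.01
[[-0.91   0.414  0.   ]
 [ 0.414  0.91  -0.   ]
 [-0.    -0.    -1.   ]]
{'fov_y': 65.74862221673864, 'cx': 254.84751159648235, 'cy': 196.1311412292726, 'position': array([0.1642538 , 0.55735149, 0.38545393]), 'attitude': array([-0.25874936, -0.16503461,  1.13437891])}
cam in tool [ 0.0812143   0.00036648 -0.14885275] [[-0.001  0.958  0.286]
 [ 1.     0.001  0.001]
 [ 0.001  0.286 -0.958]]
```

View pics/crop.png

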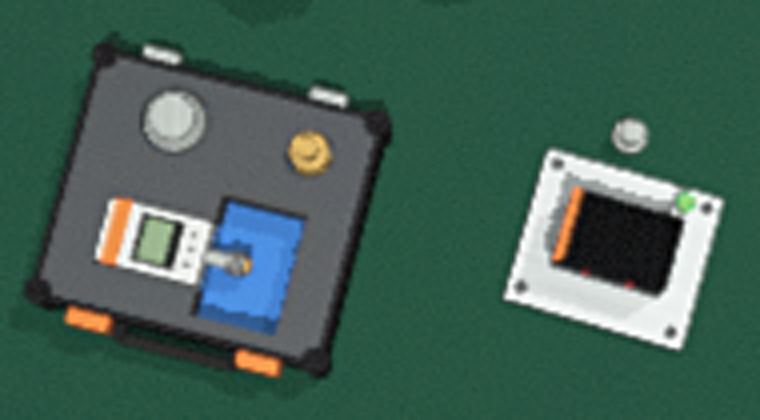

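The crop confirms it: the grey module with its orange tail is at crop (115,232), with the knurled connector at (235,262) over the blue well. The stand's orange stripe is at (567,225). Moving over the connector now.

Request:
servo_tool(xyz=[[-32,-16,3],[-32,-16,3],[-32,-16,3],[-32,-16,3],[-32,-16,3],[-32,-16,3],[-32,-16,3],[-32,-16,3],[-32,-16,3],[-32,-16,3]], angular=[[0,0,0],[0,0,0],[0,0,0],[0,0,0],[0,0,0],[0,0,0],[0,0,0],[0,0,0],[0,0,0],[0,0,0]])

```text
time_s: 1.88
tool_pos: [0.464, 0.2438, 0.2066]
tool_rot: [0.665, 3.07, 0.0]
contact_force: [-0.5, 0.9, -0.0]
gripper_width: 0.0915
finger_force: 0.0
```

Request:
servo_tool(xyz=[[-32,-16,0],[-32,-16,0],[-32,-16,0],[-32,-16,0],[0,0,0],[0,0,0],[0,0,0],[0,0,0],[0,0,0],[0,0,0]], angular=[[0,0,0],[0,0,0],[0,0,0],[0,0,0],[0,0,0.12],[0,0,0.12],[0,0,0.12],[0,0,0.12],[0,0,0.12],[0,0,0.12]])

```text
time_s: 2.72
tool_pos: [0.5532, 0.134, 0.2066]
tool_rot: [1.712, 2.634, 0.0]
contact_force: [-0.2, 0.5, -0.2]
gripper_width: 0.0917
finger_force: 0.0
```

Request:
servo_tool(xyz=[[0,0,0],[0,0,0],[0,0,0],[0,0,0],[0,0,0],[0,0,0],[0,0,0]], angular=[[0,0,0.12],[0,0,0.12],[0,0,0.12],[0,0,0.12],[0,0,0.12],[0,0,0.12],[0,0,0]])

```text
time_s: 3.3
tool_pos: [0.5531, 0.134, 0.2066]
tool_rot: [2.528, 1.866, 0.0]
contact_force: [0.2, 0.3, 0.4]
gripper_width: 0.0921
finger_force: 0.0
```

```bash
cat > m.py <<'E'
from h import *
import sys
s=read_state(); T=rot(s['tool_rot']); print(s['joint_pos'].round(3),T.round(3).tolist())
p,d=snapshot('wrist'); ci=camera_info('wrist'); P=cloud('wrist',d,ci); np.save('w_P.npy',P)
print((T.T@(ci['position']-s['tool_pos'])).round(3))
cv2.imwrite(sys.argv[1],p)
for t in ('module','ring','pad','adaptor','puck','plug'):
    for o in cut_out('wrist',t)[:2]:
        m=o['region']&(d>0); q=P[m]
        if len(q)<10: continue
        print(t,round(o['p'],2),np.round(o['rect']),np.median(q,0).round(3))
        if t in('module','ring','pad'):
            z=q[:,2]; print('  z pct',np.percentile(z,[5,25,50,75,95]).round(4))
            for lo,hi in ((.044,.051),(.051,.058),(.057,.064)):
                k=q[(z>lo)&(z<hi)]
                if len(k)>50: print('  ',lo,hi,len(k),cv2.minAreaRect((k[:,:2]*1000).astype(np.float32)))
E
python3 m.py pics/w1.png
```

```text
[ 0.025  0.167  1.648 -0.     1.327  0.324] [[0.295, 0.956, 0.0], [0.956, -0.295, -0.0], [0.0, 0.0, -1.0]]
[ 0.082 -0.    -0.149]
module 0.65 [ 52.  99.  70. 121.] [0.372 0.271 0.031]
  z pct [0.0076 0.0243 0.0306 0.0314 0.0323]
module 0.61 [122. 260.  61.  61.] [0.362 0.09  0.026]
  z pct [0.0098 0.0215 0.0263 0.0311 0.0321]
ring 0.74 [ 54.  98.  72. 124.] [0.372 0.27  0.031]
  z pct [0.0075 0.0242 0.0306 0.0314 0.0323]
ring 0.64 [258. 140.  52. 117.] [0.573 0.193 0.055]
  z pct [0.0465 0.0543 0.055  0.0555 0.0563]
   0.044 0.051 381 ((571.8262329101562, 176.7698974609375), (119.87557220458984, 17.37674903869629), 73.06101989746094)
   0.051 0.058 4423 ((570.8359985351562, 180.373291015625), (113.55781555175781, 51.29291534423828), 74.7217788696289)
pad 0.58 [327. 363.  96.  41.] [ 0.572 -0.138  0.016]
  z pct [0.0083 0.0093 0.0157 0.0436 0.061 ]
   0.044 0.051 227 ((577.734375, -132.71290588378906), (65.34458923339844, 24.963031768798828), 4.156335353851318)
   0.051 0.058 259 ((580.9591674804688, -133.28634643554688), (13.591780662536621, 61.489627838134766), 82.38548278808594)
   0.057 0.064 336 ((581.0081787109375, -135.92465209960938), (9.766767501831055, 59.814605712890625), 73.26553344726562)
adaptor 0.73 [352. 220.  36.  30.] [0.641 0.075 0.063]
puck 0.67 [359. 110.  49.  48.] [0.669 0.18  0.064]
puck 0.3 [258. 141.  54. 116.] [0.573 0.193 0.055]
plug 0.48 [384. 366.   6.  16.] [ 0.652 -0.189  0.011]
```

View pics/w1.png

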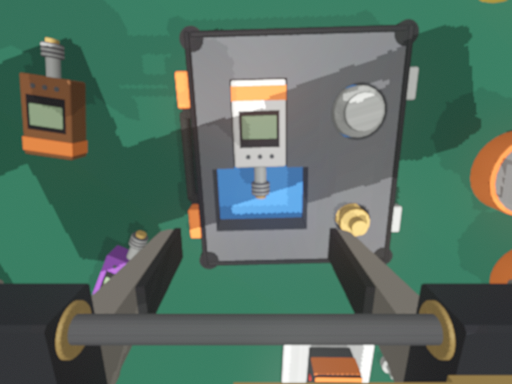

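The wrist view shows the grey module at (258,125) and its ring at (260,185) in the well. The brown module is at (52,99) and the purple one at (122,260), both outside the case. Next I measure the box and the ring.

```bash
python3 - <<'E'
from h import *
P=np.load('w_P.npy'); sub=np.zeros((384,512),bool); sub[60:172,215:305]=1
k=P[sub&(P[...,2]>.0528)&(P[...,2]<.058)]; c=cv2.minAreaRect((k[:,:2]*1000).astype(np.float32)); print(c,len(k), k[:,:2].mean(0))
# pca + percentile box
mu=k[:,:2].mean(0); w,V=np.linalg.eigh(np.cov(k[:,:2].T)); y=V[:,1]*np.sign(V[1,1]); x=np.array([y[1],-y[0]])
e=[np.percentile((k[:,:2]-mu)@v,[.7,99.3]) for v in (x,y)]; cen=mu+x*e[0].mean()+y*e[1].mean(); print('yaw',np.degrees(np.arctan2(-y[0],y[1])),'ext',np.ptp(e[0]),np.ptp(e[1]),'cen',cen,'ring',cen-.068*y)
sub[:]=0; sub[172:200,245:275]=1
k=P[sub&(P[...,2]>.040)&(P[...,2]<.053)]; print('ring pts',len(k),np.median(k,0),k[:,2].max())
for r in range(166,202,4):
    q=P[r,240:282]; g=q[q[:,2]>.036]; 
    if len(g): print(r,len(g),g.mean(0).round(4),g[:,2].max().round(4), np.linalg.norm(g[-1]-g[0]).round(4))
E
```

```text
((578.7752075195312, 201.53262329101562), (99.05677795410156, 83.94624328613281), 74.71973419189453) 4533 [0.57564738 0.19641115]
yaw -15.571218707988978 ext 0.050846222833788576 0.08231279591849794 cen [0.57505982 0.1947627 ] ring [0.55680618 0.12925847]
ring pts 405 [0.55829472 0.13287795 0.04635922] 0.05169044792173699
166 42 [0.5654 0.1549 0.0546] 0.0556 0.042
170 13 [0.5638 0.1541 0.0691] 0.3555 0.32
174 12 [0.5615 0.145  0.0448] 0.0472 0.0118
178 12 [0.5602 0.1408 0.0448] 0.0469 0.0122
182 18 [0.5589 0.1364 0.0439] 0.0472 0.0186
186 18 [0.5579 0.1332 0.0483] 0.0512 0.0187
190 18 [0.5566 0.1289 0.048 ] 0.0505 0.0189
194 17 [0.5559 0.1246 0.0485] 0.0517 0.0175
198 10 [0.5538 0.1194 0.045 ] 0.0469 0.0099
```

Request:
servo_tool(xyz=[[-3.6,5.2,20],[0,0,20],[0,0,20],[0,0,20],[0,0,20],[0,0,20],[0,0,20],[0,0,15],[0,0,8],[0,0,0]], angular=[[0,0,-0.027],[0,0,0],[0,0,0],[0,0,0],[0,0,0],[0,0,0],[0,0,0],[0,0,0],[0,0,0],[0,0,0]], grip=45, squeeze=6)

```text
time_s: 4.48
tool_pos: [0.5555, 0.129, 0.0416]
tool_rot: [-2.497, -1.903, 0.005]
contact_force: [-1.1, -0.7, -0.3]
gripper_width: 0.0414
finger_force: 0.0
```

Request:
servo_tool(xyz=[[0,0,0],[0,0,0],[0,0,0],[0,0,0],[0,0,0],[0,0,0]], angular=[[0,0,0],[0,0,0],[0,0,0],[0,0,0],[0,0,0],[0,0,0]], grip=0, squeeze=6)

```text
time_s: 4.98
tool_pos: [0.558, 0.129, 0.0447]
tool_rot: [2.498, 1.903, 0.003]
contact_force: [1.0, -0.0, 3.0]
gripper_width: 0.0197
finger_force: 6.0
```

Request:
servo_tool(xyz=[[0,0,-9],[0,0,-9],[0,0,-10],[3,0,-12],[3,0,-12],[5,0,-10],[6,0,-10],[9,0,-8],[0,0,0],[0,0,0]], angular=[[0,0,0],[0,0,0],[0,0,0],[0,0,0],[0,0,0],[0,0,0],[0,0,0],[0,0,0],[0,0,0],[0,0,0]])

```text
time_s: 5.82
tool_pos: [0.5648, 0.1542, 0.1249]
tool_rot: [2.496, 1.904, 0.001]
contact_force: [-1.1, -4.6, 5.6]
gripper_width: 0.0196
finger_force: 6.0
```

```bash
python3 - <<'E'
from h import *
s=read_state(); print(s['joint_pos'].round(3),s['contact_force'],s['wrist_torque'])
p,d=snapshot('wrist'); q,d2=snapshot('side'); np.save('w_P.npy',cloud('wrist',d)); 
c=cv2.resize(q[100:200,190:330],(538,384),interpolation=cv2.INTER_CUBIC)
cv2.imwrite('pics/l1.png',cv2.resize(np.hstack([p,c]),None,fx=.75,fy=.75))
E
```

```text
[ 0.061  0.292  1.67  -0.002  1.177  0.329] [-1.119867   -4.62824516  5.56506651] [-0.70796373  0.26480895 -0.00503432]
```

View pics/l1.png

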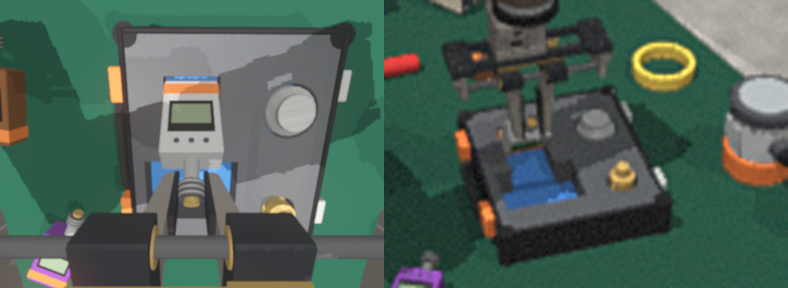

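The wrist view shows the module tilted up, with its tail at (190,85) still in the cutout and the ring between the fingers. It is lightly compressed against the tail wall. I keep swinging with a little more margin.

Request:
servo_tool(xyz=[[-2,0,-2],[6,0,-5],[8,0,-4],[8,0,-3],[9,0,-2],[9,0,-1],[9,0,0],[0,0,0],[0,0,0]], angular=[[0,0,0],[0,0,0],[0,0,0],[0,0,0],[0,0,0],[0,0,0],[0,0,0],[0,0,0],[0,0,0]])

```text
time_s: 6.67
tool_pos: [0.5772, 0.2004, 0.1416]
tool_rot: [2.497, 1.905, 0.003]
contact_force: [-1.5, 0.5, 5.6]
gripper_width: 0.0193
finger_force: 6.0
```

```bash
python3 - <<'E'
from h import *
s=read_state(); print(s['joint_pos'].round(3),s['contact_force'],s['wrist_torque'])
p,d=snapshot('wrist'); q,d2=snapshot('side'); np.save('w_P.npy',cloud('wrist',d)); 
c=cv2.resize(q[100:200,190:330],(538,384),interpolation=cv2.INTER_CUBIC)
cv2.imwrite('pics/l2.png',cv2.resize(np.hstack([p,c]),None,fx=.75,fy=.75))
E
```

```text
[0.137 0.334 1.583 0.    1.223 0.404] [-1.51007353  0.5365346   5.6048609 ] [-0.03415726  0.24483274 -0.04252378]
```

View pics/l2.png

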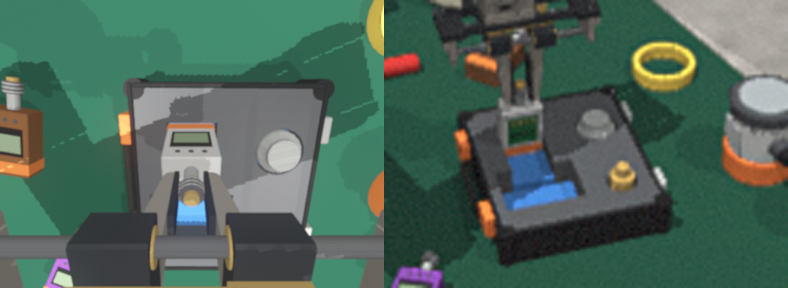

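The side view shows the module almost upright on its tail in the cutout, with the green board facing -y. I finish the swing, then let it stand.

Request:
servo_tool(xyz=[[6,0,0],[6,0,0.5],[5,0,1],[2,0,0],[0,0,0],[0,0,0]], angular=[[0,0,0],[0,0,0],[0,0,0],[0,0,0],[0,0,0],[0,0,0]])

```text
time_s: 7.27
tool_pos: [0.582, 0.2185, 0.14]
tool_rot: [2.499, 1.904, 0.002]
contact_force: [-1.0, 1.3, 6.1]
gripper_width: 0.0197
finger_force: 6.0
```

Request:
servo_tool(xyz=[[0,0,0],[0,0,0],[0,0,0],[0,0,0],[0,0,0],[0,0,0]], angular=[[0,0,0],[0,0,0],[0,0,0],[0,0,0],[0,0,0],[0,0,0]], grip=27)

```text
time_s: 7.77
tool_pos: [0.5814, 0.2177, 0.1389]
tool_rot: [-2.499, -1.903, 0.0]
contact_force: [0.9, 0.5, 0.7]
gripper_width: 0.0249
finger_force: 0.0
```

```bash
python3 - <<'E'
from h import *
s=read_state(); print(s['joint_pos'].round(3),s['contact_force'],s['wrist_torque'])
p,d=snapshot('wrist'); q,d2=snapshot('side'); P=cloud('wrist',d);np.save('w_P.npy',P)
c=cv2.resize(q[100:200,190:330],(538,384),interpolation=cv2.INTER_CUBIC)
cv2.imwrite('pics/l3.png',cv2.resize(np.hstack([p,c]),None,fx=.75,fy=.75))
E
```

```text
[ 0.164  0.362  1.552 -0.     1.228  0.433] [0.86921619 0.4565104  0.66363445] [-0.04553422  0.09049208  0.0367636 ]
```

View pics/l3.png

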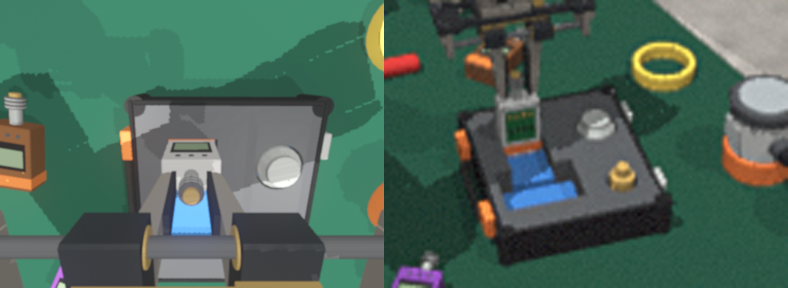

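The module stands upright on its tail in the cutout, with the open fingers around the ring at (190,188). I locate the connector tip before tilting the tool.

```bash
python3 - <<'E'
from h import *
P=np.load('w_P.npy'); s=read_state(); T=rot(s['tool_rot'])
sub=np.zeros((384,512),bool); sub[225:290,232:278]=1
k=P[sub&(P[...,2]>.125)&(P[...,2]<.155)]; t=(k-s['tool_pos'])@T
print(len(k),k[:,2].max(),np.percentile(k[:,2],[50,90,97]))
for lo,hi in((.125,.138),(.138,.143),(.143,.155)):
    g=t[(k[:,2]>lo)&(k[:,2]<hi)]*1000
    if len(g)>3: print(lo,len(g),g.mean(0).round(1),g.min(0).round(1),g.max(0).round(1))
# box end: display-side top edge face at z~108
sub[:]=0; sub[180:230,205:300]=1
k=P[sub&(P[...,2]>.10)&(P[...,2]<.116)]; t=(k-s['tool_pos'])@T*1000
print(len(k),k.mean(0),np.percentile(t,[1,50,99],axis=0).round(1))
E
```

```text
1431 0.147567620214957 [0.14186588 0.14624684 0.14670679]
0.125 342 [ 6.3 -0.6  6.3] [-10.6 -13.6   1. ] [12.1 13.  14. ]
0.138 655 [ 4.5 -0.4 -2.5] [ -8.1 -12.8  -4. ] [12.2 12.2  1. ]
0.143 434 [ 2.1 -0.5 -6.8] [ -9.7 -12.7  -8.6] [ 9.8 12.1 -4. ]
1638 [0.58428936 0.22966911 0.10801724] [[  5.5 -25.7  26.8]
 [ 12.6  -0.6  30.2]
 [ 17.   24.6  38.5]]
```

Request:
servo_tool(xyz=[[2,0,2],[-0.3,0,0],[-0.3,0,0],[-0.3,0,0],[-0.3,0,0],[-0.3,0,0]], angular=[[0,0,0],[0,0.1,0],[0,0.1,0],[0,0.1,0],[0,0.1,0],[0,0.1,0]], grip=38)

```text
time_s: 8.37
tool_pos: [0.5823, 0.2183, 0.1378]
tool_rot: [-2.213, -1.686, -0.573]
contact_force: [0.4, -0.0, -0.1]
gripper_width: 0.0351
finger_force: 0.0
```

```bash
python3 - <<'E'
from h import *
s=read_state(); print(s['joint_pos'].round(3),s['contact_force'].round(1)); T=rot(s['tool_rot']); print(T.round(3),s['tool_pos']+.003*T[:,2])
E
```

```text
[-0.077  0.238  1.791  0.568  1.079 -0.074] [ 0.4 -0.  -0.1]
[[ 0.232  0.964  0.131]
 [ 0.844 -0.266  0.466]
 [ 0.484  0.003 -0.875]] [0.58267722 0.2196663  0.13513506]
```

Request:
servo_tool(xyz=[[-0.3,0,0.5],[-0.3,0,0.5],[-0.3,0,0],[-0.3,0,0],[0,0,0]], angular=[[0,0.1,0],[0,0.1,0],[0,0.1,0],[0,0.1,0],[0,0,0]])

```text
time_s: 8.78
tool_pos: [0.58, 0.2163, 0.1321]
tool_rot: [-1.939, -1.467, -0.933]
contact_force: [-0.5, 0.7, -0.0]
gripper_width: 0.0349
finger_force: 0.0
```

Request:
servo_tool(xyz=[[0,0,0],[0,0,0],[0,0,0],[0,0,0],[0,0,0],[0,0,0],[0,0,0]], angular=[[0,0,0],[0,0,0],[0,0,0],[0,0,0],[0,0,0],[0,0,0],[0,0,0]], grip=0, squeeze=30)

```text
time_s: 9.37
tool_pos: [0.5818, 0.2183, 0.136]
tool_rot: [-1.936, -1.476, -0.937]
contact_force: [0.0, 1.5, 1.7]
gripper_width: 0.0187
finger_force: 30.0
```

```bash
python3 - <<'E'
from h import *
s=read_state(); print(s['joint_pos'].round(3),s['contact_force'].round(1)); T=rot(s['tool_rot']); print(T.round(3),s['tool_pos']+.003*T[:,2])
p,d=snapshot('wrist'); q,d2=snapshot('side'); P=cloud('wrist',d);np.save('w_P.npy',P)
c=cv2.resize(q[100:200,190:330],(538,384),interpolation=cv2.INTER_CUBIC)
cv2.imwrite('pics/l4.png',cv2.resize(np.hstack([p,c]),None,fx=.75,fy=.75))
E
```

```text
[-0.249  0.3    1.901  1.009  1.183 -0.51 ] [0.  1.5 1.7]
[[ 0.164  0.964  0.208]
 [ 0.599 -0.265  0.755]
 [ 0.784  0.001 -0.621]] [0.58246525 0.2205367  0.13414822]
```

View pics/l4.png

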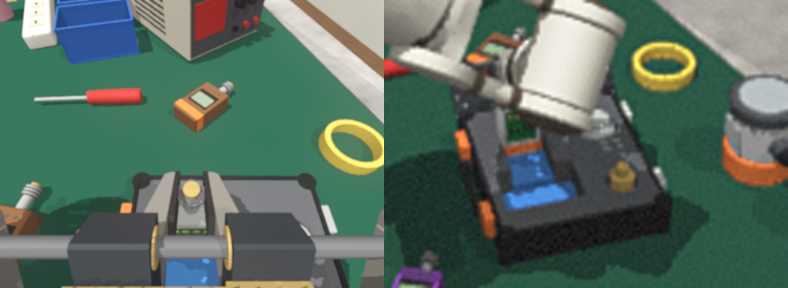

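The wrist view shows the ring firmly gripped at (190,190), with the tool tilted and coming from the -y side. Lifting straight up.

Request:
servo_tool(xyz=[[4,0,-3],[8,0,-6],[9.4,0,-7.4],[9.4,0,-7.4],[9.4,0,-7.4],[9.4,0,-7.4],[9.4,0,-7.4],[6,0,-5],[0,0,0]], angular=[[0,0,0],[0,0,0],[0,0,0],[0,0,0],[0,0,0],[0,0,0],[0,0,0],[0,0,0],[0,0,0]])

```text
time_s: 10.22
tool_pos: [0.5827, 0.2182, 0.2205]
tool_rot: [-1.936, -1.478, -0.94]
contact_force: [-0.3, -0.5, -1.7]
gripper_width: 0.0189
finger_force: 30.0
```

Request:
servo_tool(xyz=[[0.3,0,0],[0.3,0,0],[0.3,0,0],[0.3,0,0],[0.3,0,0],[0.3,0,0],[0.3,0,0],[0.3,0,0],[0.3,0,0],[0.3,0,0]], angular=[[0,-0.1,0],[0,-0.1,0],[0,-0.1,0],[0,-0.1,0],[0,-0.1,0],[0,-0.1,0],[0,-0.1,0],[0,-0.1,0],[0,-0.1,0],[0,0,0]])

```text
time_s: 11.05
tool_pos: [0.5821, 0.2236, 0.2186]
tool_rot: [2.496, 1.908, -0.003]
contact_force: [0.2, 0.6, -2.7]
gripper_width: 0.0193
finger_force: 30.0
```

```bash
python3 - <<'E'
from h import *
s=read_state(); print(s['joint_pos'].round(3),s['contact_force'].round(1),s['gripper_width']); T=rot(s['tool_rot']); print(T.round(3),s['tool_pos']+.003*T[:,2])
p,d=snapshot('wrist'); q,d2=snapshot('side'); P=cloud('wrist',d);np.save('w_P.npy',P)
c=cv2.resize(q[80:220,190:386],(538,384),interpolation=cv2.INTER_CUBIC)
cv2.imwrite('pics/l5.png',cv2.resize(np.hstack([p,c]),None,fx=.75,fy=.75))
E
```

```text
[ 1.740e-01  2.970e-01  1.471e+00 -1.000e-03  1.376e+00  4.390e-01] [ 0.2  0.6 -2.7] 0.01930338160007181
[[ 0.262  0.965 -0.001]
 [ 0.965 -0.262 -0.001]
 [-0.002 -0.001 -1.   ]] [0.58206557 0.22361963 0.21558911]
```

View pics/l5.png

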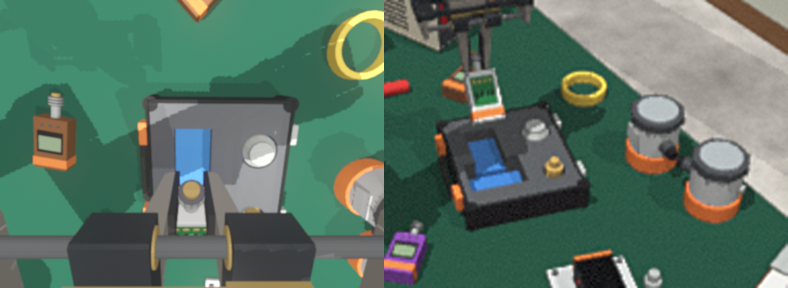

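The module hangs flipped partway, with its green back toward the camera, and the cutout is empty. The stand is clear at side (590,270). Moving across over the stand, then finishing the turn.

Request:
servo_tool(xyz=[[-20,6,0],[-30,8.5,0],[-36,10.5,0],[-36,10.5,0],[-36,10.5,0],[-36,10.5,0],[-36,10.5,0],[-36,10.5,0],[-32,10,0],[-22,7,0]], angular=[[0,0,0],[0,0,0],[0,0,0],[0,0,0],[0,0,0],[0,0,0],[0,0,0],[0,0,0],[0,0,0],[0,0,0]])

```text
time_s: 11.98
tool_pos: [0.5871, -0.1168, 0.2186]
tool_rot: [-2.502, -1.898, -0.002]
contact_force: [0.5, -0.0, -1.3]
gripper_width: 0.0189
finger_force: 30.0
```

Request:
servo_tool(xyz=[[0,0,0],[0.3,0,0],[0.3,0,0],[0.3,0,0],[0.3,0,0],[0.3,0,0],[0.3,0,0],[0.3,0,0],[0,0,0]], angular=[[0,0,0.045],[0,-0.096,0],[0,-0.096,0],[0,-0.096,0],[0,-0.096,0],[0,-0.096,0],[0,-0.096,0],[0,-0.096,0],[0,0,0]])

```text
time_s: 12.73
tool_pos: [0.5872, -0.1094, 0.2146]
tool_rot: [2.142, 1.563, -0.754]
contact_force: [0.4, 0.8, -4.0]
gripper_width: 0.0189
finger_force: 30.0
```

```bash
cat > l.py <<'E'
from h import *
import sys
s=read_state(); print(s['joint_pos'].round(3),s['contact_force'].round(1),s['gripper_width']); T=rot(s['tool_rot']); print(T.round(3),s['tool_pos']+.003*T[:,2])
p,d=snapshot('wrist'); q,d2=snapshot('top'); np.save('w_P.npy',cloud('wrist',d)); P=cloud('top',d2)
np.save('t_P.npy',P)
c=cv2.resize(q[130:230,240:380],(538,384),interpolation=cv2.INTER_CUBIC)
cv2.imwrite(sys.argv[1],cv2.resize(np.hstack([p,c]),None,fx=.75,fy=.75))
E
python3 l.py pics/l6.png
```

```text
[-0.081  0.421  1.453 -0.652  1.478  0.363] [ 0.4  0.8 -4. ] 0.018925279351472618
[[ 0.236  0.952 -0.197]
 [ 0.746 -0.307 -0.59 ]
 [-0.622 -0.007 -0.783]] [ 0.58660579 -0.11116902  0.21225745]
```

View pics/l6.png

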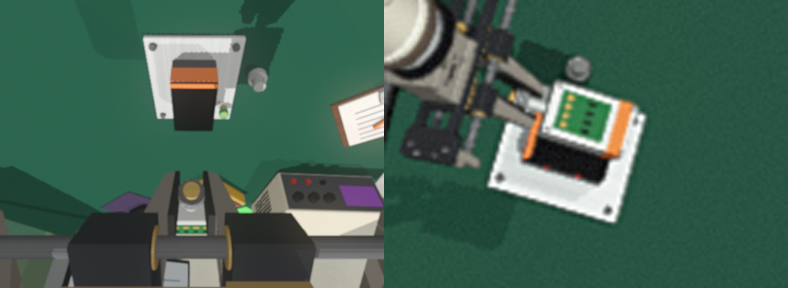

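Wrist view: the pad is at (193,100), with its orange stripe at (193,78). Top view: the module is contacts up, and the connector points toward the orange end. Now I fit the module's plane and the pad.

```bash
cat > f.py <<'E'
from h import *
def box(k):
    mu=k[:,:2].mean(0); c,sz,a=cv2.minAreaRect((k[:,:2]*1000).astype(np.float32)); w,V=np.linalg.eigh(np.cov(k[:,:2].T)); y=V[:,1]*np.sign(V[1,1]); x=np.array([y[1],-y[0]])
    e=[np.percentile((k[:,:2]-mu)@v,[.7,99.3]) for v in (x,y)]
    return (mu+x*e[0].mean()+y*e[1].mean()).round(4),'yaw',np.degrees(np.arctan2(-y[0],y[1])).round(1),'ext',np.ptp(e[0]).round(4),np.ptp(e[1]).round(4),len(k),'mar',np.round(c,1),np.round(sz,1),round(a,1)
def module(P,zmin,zmax,near):
    m=(P[...,2]>zmin)&(P[...,2]<zmax)&(np.linalg.norm(P[...,:2]-near,axis=-1)<.056)
    k=P[m]; A=np.c_[k[:,:2]-k[:,:2].mean(0),np.ones(len(k))]
    for _ in range(4):
        c=np.linalg.lstsq(A,k[:,2],rcond=None)[0]; r=np.abs(k[:,2]-A@c); k,A=k[r<.003],A[r<.003]
    print('module plane slope',c.round(4),'n',len(k)); print(box(k)); return c,k
E
python3 - <<'E'
from f import *
P=np.load('t_P.npy'); c,k=module(P,.205,.26,np.array([.567,-.176]))
W=np.load('w_P.npy'); 
m=(W[...,2]>.057)&(W[...,2]<.065)&(np.linalg.norm(W[...,:2]-[.568,-.175],axis=-1)<.06); print('pad w',box(W[m]),W[m][:,2].mean())
s=read_state();T=rot(s['tool_rot']); ym=np.array([.0])
E
```

```text
module plane slope [0.0377 0.0475 0.224 ] n 343
(array([ 0.5656, -0.1756]), 'yaw', np.float64(-24.3), 'ext', np.float64(0.0551), np.float64(0.0839), 343, 'mar', array([ 567., -171.]), array([93.1, 52.7]), 71.7)
pad w (array([ 0.569 , -0.1763]), 'yaw', np.float64(-18.4), 'ext', np.float64(0.0591), np.float64(0.0911), 3954, 'mar', array([ 569. , -176.4]), array([93.3, 60. ]), 71.9) 0.06313468334094959
```

Request:
servo_tool(xyz=[[0.9,2.9,-0.6],[6,0,7],[11,0,12.5],[11.9,0,13.5],[11.9,0,13.5],[11.9,0,13.5],[11.9,0,13.5],[8,0,9],[7.3,0,8.3],[0,0,0]], angular=[[0,-0.05,0],[0,0,0],[0,0,0],[0,0,0],[0,0,0],[0,0,0],[0,0,0],[0,0,0],[0,0,0],[0,0,0]])

```text
time_s: 13.67
tool_pos: [0.5905, -0.1106, 0.0942]
tool_rot: [2.107, 1.534, -0.8]
contact_force: [-0.5, 0.0, -3.5]
gripper_width: 0.0191
finger_force: 30.0
```

```bash
python3 - <<'E'
from f import *
s=read_state();T=rot(s['tool_rot']); print(s['joint_pos'].round(3),s['contact_force'].round(1)); print(T.round(3),s['tool_pos']+.003*T[:,2])
p,d=snapshot('top'); module(cloud('top',d),.078,.13,np.array([.569,-.176]))
p,d=snapshot('side'); module(cloud('side',d),.078,.13,np.array([.569,-.176]))
E
```

```text
[-0.065  0.601  1.485 -0.716  1.345  0.52 ] [-0.5  0.  -3.5]
[[ 0.229  0.951 -0.208]
 [ 0.714 -0.309 -0.628]
 [-0.661 -0.005 -0.75 ]] [ 0.58987459 -0.11246695  0.09194201]
module plane slope [0.0594 0.0058 0.1047] n 254
(array([ 0.5696, -0.1776]), 'yaw', np.float64(-25.5), 'ext', np.float64(0.0543), np.float64(0.0844), 254, 'mar', array([ 568., -176.]), array([84.1, 52.5]), 71.8)
module plane slope [0.1126 0.0709 0.1026] n 190
(array([ 0.5679, -0.1799]), 'yaw', np.float64(-8.3), 'ext', np.float64(0.0582), np.float64(0.0875), 190, 'mar', array([ 569.2, -180.5]), array([86.2, 52.5]), 71.4)
```

Request:
servo_tool(xyz=[[3.3,0,3.8],[2.6,0,3],[1.3,0,1.5],[0,0,0]], angular=[[0,0,0],[0,0,0],[0,0,0],[0,0,0]])

```text
time_s: 14.1
tool_pos: [0.5919, -0.1108, 0.0862]
tool_rot: [2.107, 1.531, -0.796]
contact_force: [-0.5, 0.6, -2.3]
gripper_width: 0.0188
finger_force: 30.0
```

Request:
servo_tool(xyz=[[0.7,0,0.8],[0.7,0,0.8],[0,0,0]], angular=[[0,0,0],[0,0,0],[0,0,0]])

```text
time_s: 14.35
tool_pos: [0.592, -0.1109, 0.0843]
tool_rot: [2.107, 1.531, -0.795]
contact_force: [0.4, -0.3, -1.7]
gripper_width: 0.0189
finger_force: 30.0
```

Request:
servo_tool(xyz=[[0.7,0,0.8],[0,0,0]], angular=[[0,0,0],[0,0,0]])

```text
time_s: 14.52
tool_pos: [0.592, -0.1109, 0.0832]
tool_rot: [2.107, 1.531, -0.795]
contact_force: [0.4, 0.3, -2.3]
gripper_width: 0.019
finger_force: 30.0
```

Request:
servo_tool(xyz=[[0.7,0,0.8],[0.7,0,0.8],[0,0,0]], angular=[[0,0,0],[0,0,0],[0,0,0]])

```text
time_s: 14.77
tool_pos: [0.592, -0.1109, 0.081]
tool_rot: [2.107, 1.531, -0.796]
contact_force: [-0.5, 0.3, -1.5]
gripper_width: 0.0191
finger_force: 30.0
```

Request:
servo_tool(xyz=[[0.7,0,0.8],[0,0,0]], angular=[[0,0,0],[0,0,0]])

```text
time_s: 14.93
tool_pos: [0.592, -0.1109, 0.08]
tool_rot: [2.107, 1.531, -0.796]
contact_force: [-1.1, -0.9, -1.7]
gripper_width: 0.0187
finger_force: 30.0
```

Request:
servo_tool(xyz=[[0.7,0,0.8],[0,0,0]], angular=[[0,0,0],[0,0,0]])

```text
time_s: 15.1
tool_pos: [0.5921, -0.1109, 0.079]
tool_rot: [2.107, 1.531, -0.795]
contact_force: [-0.6, -0.5, -1.5]
gripper_width: 0.0188
finger_force: 30.0
```

Request:
servo_tool(xyz=[[0.7,0,0.8],[0,0,0]], angular=[[0,0,0],[0,0,0]])

```text
time_s: 15.27
tool_pos: [0.5921, -0.1109, 0.0779]
tool_rot: [2.107, 1.531, -0.795]
contact_force: [-0.3, -0.3, -1.3]
gripper_width: 0.0189
finger_force: 30.0
```

Request:
servo_tool(xyz=[[0.7,0,0.8],[0,0,0]], angular=[[0,0,0],[0,0,0]])

```text
time_s: 15.43
tool_pos: [0.5921, -0.1109, 0.0769]
tool_rot: [2.107, 1.531, -0.795]
contact_force: [0.3, 0.3, -2.0]
gripper_width: 0.0191
finger_force: 30.0
```

```bash
python3 l.py pics/l7.png; python3 - <<'E'
from f import *
module(np.load('t_P.npy'),.075,.11,np.array([.569,-.176]))
E
```

```text
[-0.065  0.628  1.484 -0.722  1.321  0.541] [ 0.3  0.3 -2. ] 0.01909100928585292
[[ 0.232  0.951 -0.204]
 [ 0.714 -0.309 -0.629]
 [-0.661  0.    -0.75 ]] [ 0.59146745 -0.11281961  0.07462857]
module plane slope [ 0.0294 -0.011   0.0914] n 298
(array([ 0.5701, -0.1755]), 'yaw', np.float64(-22.3), 'ext', np.float64(0.0536), np.float64(0.0839), 298, 'mar', array([ 571.4, -170.5]), array([95.4, 52.1]), 72.1)
```

View pics/l7.png

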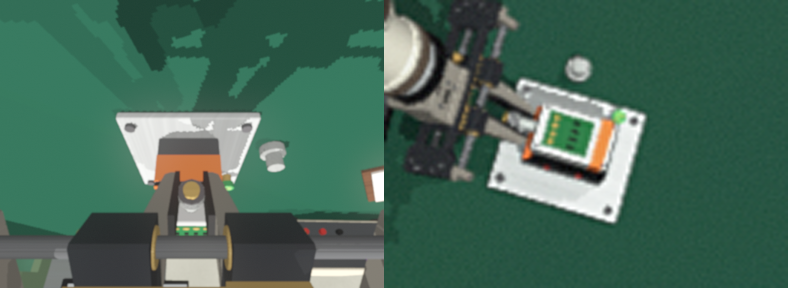

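The module hovers a hair above the pad, contacts up and centred at top-crop (565,140). Continuing down until it touches.

Request:
servo_tool(xyz=[[0.7,0,0.8],[0,0,0]], angular=[[0,0,0],[0,0,0]])

```text
time_s: 15.7
tool_pos: [0.5922, -0.111, 0.0761]
tool_rot: [2.107, 1.531, -0.795]
contact_force: [0.2, 1.8, 0.9]
gripper_width: 0.0193
finger_force: 30.0
```

Request:
servo_tool(xyz=[[0.7,0,0.8],[0,0,0]], angular=[[0,0,0],[0,0,0]])

```text
time_s: 15.87
tool_pos: [0.5923, -0.111, 0.0758]
tool_rot: [2.106, 1.53, -0.796]
contact_force: [-1.8, 3.2, 5.8]
gripper_width: 0.0189
finger_force: 30.0
```

Contact: the force has risen to about 6 N. I ease the grip, open, and back off along the fingers.

Request:
servo_tool(xyz=[[0,0,0],[0,0,0]], angular=[[0,0,0],[0,0,0]], squeeze=4)

```text
time_s: 16.03
tool_pos: [0.5924, -0.1109, 0.0754]
tool_rot: [2.107, 1.53, -0.795]
contact_force: [0.5, 2.8, 4.8]
gripper_width: 0.0194
finger_force: 4.0
```

Request:
servo_tool(xyz=[[0,0,0],[0,0,0],[0,0,0],[0,0,0],[0,0,0],[0,0,0]], angular=[[0,0,0],[0,0,0],[0,0,0],[0,0,0],[0,0,0],[0,0,0]], grip=45)

```text
time_s: 16.53
tool_pos: [0.5919, -0.111, 0.0746]
tool_rot: [2.107, 1.531, -0.796]
contact_force: [0.4, 0.4, 1.1]
gripper_width: 0.0415
finger_force: 0.0
```

Request:
servo_tool(xyz=[[0,0,-4],[0,0,-10],[0,0,-15],[0,0,-15],[-10,0,-15],[-10,0,-15],[-10,0,-15],[0,0,-15],[0,0,0]], angular=[[0,0,0],[0,0,0],[0,0,0],[0,0,0],[0,0,0],[0,0,0],[0,0,0],[0,0,0],[0,0,0]])

```text
time_s: 17.28
tool_pos: [0.6087, -0.0659, 0.1773]
tool_rot: [2.106, 1.528, -0.787]
contact_force: [0.4, 0.4, 0.7]
gripper_width: 0.0413
finger_force: 0.0
```

```bash
python3 l.py pics/l8.png; python3 - <<'E'
from f import *
module(np.load('t_P.npy'),.078,.11,np.array([.569,-.176]))
W=np.load('w_P.npy'); module(W,.085,.1,np.array([.569,-.176]))
E
```

```text
[ 0.004  0.541  1.386 -0.681  1.497  0.472] [0.4 0.4 0.7] 0.04131385663482328
[[ 0.236  0.951 -0.198]
 [ 0.714 -0.308 -0.629]
 [-0.659  0.007 -0.752]] [ 0.6080595  -0.06780393  0.17507966]
module plane slope [ 0.0063 -0.0146  0.0915] n 317
(array([ 0.5699, -0.1758]), 'yaw', np.float64(-19.4), 'ext', np.float64(0.0514), np.float64(0.0815), 317, 'mar', array([ 569.7, -175.9]), array([82.9, 52.7]), 72.4)
module plane slope [-0.0086 -0.0086  0.0879] n 1988
(array([ 0.5677, -0.1762]), 'yaw', np.float64(-18.4), 'ext', np.float64(0.051), np.float64(0.0817), 1988, 'mar', array([ 567.8, -176.4]), array([83.5, 52.4]), 71.4)
```

View pics/l8.png

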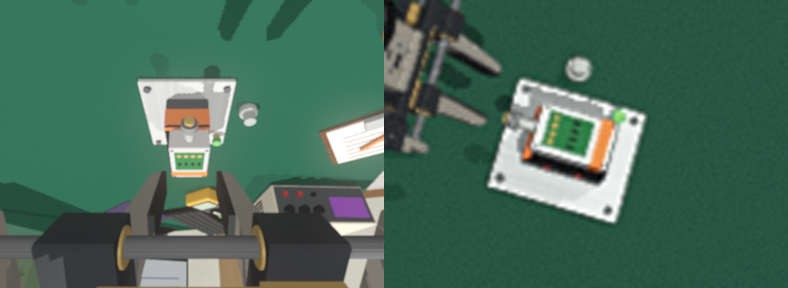

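The module lies flat with its contacts up, within about 2 mm of the pad's centre and aligned with it, and the connector overhangs the orange end. The gripper is clear, so I hand in.

```bash
python3 -c "
from plant import *
print(job_done())"
```

```text
the job is handed in; nothing more can be done
None
```

The job is handed in: the module was swung up connector first, turned over, and laid display down in the middle of the pad (within about 2 mm by camera). It is released, with the connector over the orange end, after 17 s of the 64 s allowed; the judge returned no verdict.

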